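# Show the red-lidded culture dish to the inspection camera

## Robot

A 6-joint arm with a two-finger parallel gripper is mounted at the origin on a cart in front of the work surface, level with it; the furniture and walls round the work are solid. World frame = base frame: x ahead of the robot, y to its left, z up, the work surface at z = 0. Lengths are in m, angles in rad, forces in N, time in s.
With the tool pointing down it reaches from about 0.325 to 0.925 m from the base axis. Payload 3.1 kg.
Tool frame: the origin (TCP) lies at the very end of the fingers, on their centre line; the grasp point (between the pads) lies 19 mm behind it; z points along the fingers, y is the line along which they close (so a half turn about z gives the same grasp; the last joint's range is limited). The gripper opens to 85 mm and grips with 20 to 120 N. Pads are 22 mm wide; open, the fingers measure 114 mm over their backs; the gripper's body (76 mm by 85 mm) begins 54 mm behind the grasp point. The pads swing forward as they close: fully open they stand 13 mm farther back than shut.
Start: joints at [1.043, 0.217, 1.613, -0, 1.311, -0.112], TCP at [0.252, 0.572, 0.231] pointing down, gripper open.
Joint ranges: [-2.75, 2.75], [-0.78, 2.1], [0.31, 2.55], [-1.13, 4.27], [0.13, 2.63], [-2.58, 2.58]. Speed limits (rad/s): [2.79, 2.79, 3.14, 3.14, 3.14, 3.14].

## Interface

Orientations are given as a rotation vector (axis times angle).
In Python, from station import * gives the robot as it stands.
- The arm moves only by the shell command python3 -m inch 'ROWS'. ROWS is JSON, a list that holds one entry, the list of rows, each a list of 7 numbers: the shift along the world's x, y, z in units of 0.2 m (1.0 is 0.2 m), then the turn, a rotation vector about the world's x, y, z in units of 2 rad (1.0 is 2 rad), then the opening, from 0 (shut) to 1 (fully open). In form: [[[tx, ty, tz, wx, wy, wz, grip], ...]]. A call has 1 to 8 rows; each row shifts and turns the commanded pose from where the row before left it; what a row does not reach is not made up. A row lasts 1/12 s, in which the tool goes at most 41.7 mm and 7.16 degrees, less where a joint would pass 70% of its speed; a pose out of reach is approached as far as the arm can. A call with a number of a shift or a turn outside -1 to 1 is refused whole. A call with a gripper value outside its range is refused whole. The fingers move at their own pace and stop on an object; the grip force is fixed at half the most. Time passes only in rows, so rows that do not move let the fingers close. It gives the time, the measured TCP pose, the force, the opening and the grip force at its end, in the units of the state.
- get_state(): the state, without advancing time (a new reading comes with each control period).
- capture(name): name is "side" or "top" or "wrist"; returns the picture (480x640x3 uint8, blue, green, red); there is no depth.
- get_calibration(name): a dict with "mtx" (3x3 intrinsics, pixels), "R" (3x3) and "t" (3): a world point X has camera coordinates R X + t. Camera axes: x right, y down, z forward; pixel columns grow to the right and rows downward; lengths in m; the calibration is good to about 2 mm. The wrist camera is an equidistant fisheye: a pixel r from the principal point sees the ray r / f radians off the axis. A picture is of the moment at which its call begins: read the wrist's pose just before it. get_calibration takes no time and is no camera call; for the wrist camera it gives the pose at the moment of the call.
- close_job(): hands the job in; it is judged then, once.
The state is a dict: "time_s": time; "joints": joint angles; "joint_vel": joint speeds; "tau": joint torques, N m; "eef_pos": TCP position; "eef_rot": TCP orientation; "force": force on the tool from outside, world axes, zero at the start; "wrist_torque": the same for the moment, N m; "gripper_width": finger opening in m; "grip_force": force on a finger pad.
Only numpy, scipy, OpenCV 4.12 (cv2) and the standard library are available. Lean on these libraries where they do the work, as an engineer would, in place of code of your own. Each camera call takes 0.05 s, during which the arm holds its last target. There are 200 camera calls.

## Task

Lift the white-lidded dish off the red-lidded one and stack it gently and squarely on top of the white pile on the round stand, edges flush. Then pick up the red-lidded dish and show its underside to the tilted inspection camera: hold it in the air, lid away from the lens, its underside square to the lens, centred in front of it and 10 cm from the glass, and finish while still holding it there. Drop no dish, keep every dish the right way up, do not touch the camera, and leave the other things where they stand.

Things in the scene. Friction and masses are not known exactly. Their poses are not given: they have to be found in the camera images.
- dish_red: The red-lidded culture dish, 60 mm in diameter, 20 mm high, rigid and closed, a plain round disc for gripping (its lid is fixed on), about 50 g. Origin: centre of its underside, z towards the lid; its yaw means nothing. It lies on the worktop, the loose white dish on top of it.
- dish_loose: The white-lidded dish that lies (a few mm off-centre) on top of the red-lidded one at the start (fingertips that reach below its underside lift both); 60 mm in diameter, 20 mm high, rigid and closed, a plain round disc for gripping (its lid is fixed on), about 50 g. Origin: centre of its underside, z towards the lid; its yaw means nothing. 
- dish_middle: The upper of the two white-lidded dishes that already form the pile on the stand; 60 mm in diameter, 20 mm high, rigid and closed, a plain round disc for gripping (its lid is fixed on), about 50 g. Origin: centre of its underside, z towards the lid; its yaw means nothing. 
- dish_bottom: The lower white-lidded dish of that pile, lying on the stand; 60 mm in diameter, 20 mm high, rigid and closed, a plain round disc for gripping (its lid is fixed on), about 50 g. Origin: centre of its underside, z towards the lid; its yaw means nothing. 
- dish_stand: Low round aluminium stand with a black rubber top, 90 mm in diameter, 8 mm high, fixed. Origin: centre of its underside on the worktop. It carries the white pile (top of the pile 48 mm above the worktop at the start).
- camera_head: Inspection camera head, fixed on its stand: grey cylinder, 44 mm in diameter, 62 mm long, with a white light ring (52 mm) and a dark lens, looking up and back towards the robot. Origin: centre of the lens glass, 85 mm above the worktop; its z axis is the optical axis, out of the lens, leaning 30 degrees from vertical towards the camera stand's -x.
- camera_stand: Grey base plate 100 x 90 x 12 mm of the camera, fixed, with two upright cheeks that hold the head. Origin: centre of its underside on the worktop; the lens stands 15 mm to its -x side, and the camera leans to its -x.
- timer: Bystander: pale flat electronic timer 62 x 68 x 18 mm. Origin: centre of its underside.
- beaker_glass: Bystander: small clear beaker, 54 mm in diameter, 70 mm high. Origin: centre of its underside.
- stir_bars: Bystander: small round white tin, 55 mm in diameter, 22 mm high. Origin: centre of its underside.
- marker_1: Bystander: white marker pen with a blue cap, 129 x 18 x 19 mm, lying along its own x. Origin: centre of its underside.
Not all that is in view belongs to the job. Of the things that look like the dish_stand, take the one that is farthest from the robot's base at the start.

How it is judged:
By the outcome, as a careful person would: the job done as asked, in the order asked, and still so for the second after the job is handed in, while the arm keeps its last pose, push and grip.
It also fails if it takes over 58 s, if anything falls off the work surface, if the arm or the gripper's body presses on something with over 40 N, if the wrist force passes 120 N, or if a joint passes its speed limit or range.

## Working session

There is one attempt and no reset: what is moved stays moved. The work goes in short steps, Python scripts to look and compute and a shell command to move; the robot and the scene stay as the last step left them, time stands still between calls to the robot, and variables do not carry over. Pictures are saved under pics/ and viewed, at most 11 in all, crops included, and the job is handed in when it is done.

```bash
mkdir -p pics; ls; python3 - <<'E'
from station import *
import cv2
for n in("side","top"):
    cv2.imwrite(f"pics/{n}0.png",capture(n)); c=get_calibration(n); print(n,c)
s=get_state(); print(s)
E
```

```text
pics
side {'mtx': array([[488.87755906,   0.        , 313.07791556],
       [  0.        , 488.87755906, 242.41739134],
       [  0.        ,   0.        ,   1.        ]]), 'R': array([[ 0.97073291, -0.24012428,  0.00423742],
       [-0.12377517, -0.5153413 , -0.84799944],
       [ 0.20580897,  0.82265648, -0.52998018]]), 't': array([-0.53391202,  0.12202626,  0.96136077])}
top {'mtx': array([[451.01383024,   0.        , 315.43494062],
       [  0.        , 451.01383024, 243.61453618],
       [  0.        ,   0.        ,   1.        ]]), 'R': array([[-0.02888082, -0.99937616, -0.02032699],
       [-0.99110365,  0.03127302, -0.12936594],
       [ 0.12992092,  0.01640996, -0.99138856]]), 't': array([0.01590689, 0.52235359, 1.18080892])}
{'time_s': 0.1, 'joints': array([ 1.04279867e+00,  2.17693650e-01,  1.61474909e+00,  1.53712859e-06,
        1.31129111e+00, -1.12190324e-01]), 'joint_vel': array([-0.00079587, -0.00197434, -0.00261559,  0.00133044,  0.00048991,
        0.00079307]), 'tau': array([-1.15770549e-04, -3.98074329e+01, -3.04971099e+01, -1.71579604e-04,
        4.24842045e-03,  1.62296681e-05]), 'eef_pos': array([0.25206592, 0.57113289, 0.23010242]), 'eef_rot': array([-0.64831443, -3.07327854,  0.00319113]), 'force': array([-0.15208386, -0.51007427, -0.73800436]), 'wrist_torque': array([0.01744178, 0.01806634, 0.02361939]), 'grip_force': 0.0, 'gripper_width': 0.08550393166038864}
```

View pics/side0.png

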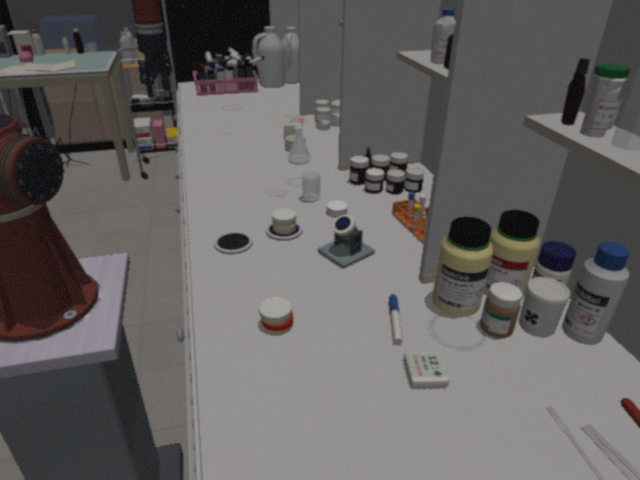

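View pics/top0.png

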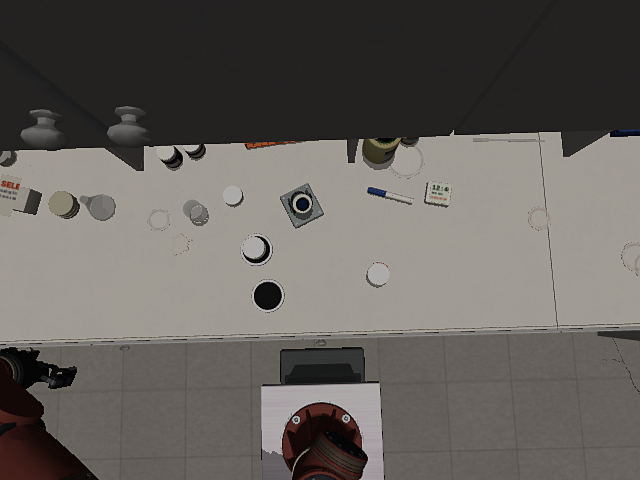

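The side view shows the loose dish on the red one at (277,313), the pile on its stand at (284,222), an empty stand at (233,242) and the camera at (346,235). In the top view the same things are at (378,274), (256,248), (268,295) and (302,205). The timer, marker, tin (232,195) and beaker (198,212) stand farther off.

```bash
cat > h.py <<'E'
import numpy as np, cv2
from station import *
def ray(n,uv,c=None):
    c=c or get_calibration(n); p=(np.array(uv,float)-c["mtx"][:2,2])/c["mtx"][0,0]
    if n=="wrist":
        r=np.hypot(*p); d=np.array([*(p*(np.sin(r)/r if r>1e-9 else 1)),np.cos(r)])
    else: d=np.array([*p,1])
    R=c["R"]; return -R.T@c["t"], R.T@d/np.linalg.norm(d)
def onz(n,uv,z,c=None):
    o,d=ray(n,uv,c); return o+d*(z-o[2])/d[2]
def proj(n,X,c=None):
    c=c or get_calibration(n); q=c["R"]@np.array(X)+c["t"]
    if n=="wrist":
        r=np.hypot(q[0],q[1]); t=np.arctan2(r,q[2]); p=q[:2]/r*t if r>1e-9 else np.zeros(2)
    else: p=q[:2]/q[2]
    return p*c["mtx"][0,0]+c["mtx"][:2,2]
E
python3 - <<'E'
from h import *
im=cv2.imread("pics/top0.png"); g=im.min(2)
print("table",im[260,330],"lid",im[272,378],im[247,254],"base",im[190,300], im[205,315])
for nm,(u,v),z,w in(("loose",(378,274),.04,18),("pile",(254,246),.048,18)):
    for th in(205,215,225,235):
        m=np.zeros_like(g); m[v-w:v+w,u-w:u+w]=(g[v-w:v+w,u-w:u+w]>th)*255
        cs=cv2.findContours(m,0,2)[0]
        if cs:
            c=max(cs,key=cv2.contourArea); e=cv2.minEnclosingCircle(c); p=onz("top",e[0],z); 
            print(nm,th,cv2.contourArea(c),e,p.round(4))
a=cv2.resize(im[165:325,215:415],None,fx=4,fy=3.75,interpolation=2)[:, :]
cv2.imwrite("pics/c1.png",a)
for p in((302,205),): print(onz("top",p,.085))
E
```

```text
table [148 154 158] lid [168 169 172] [169 170 172] base [109 111 106] [108 110 105]
[0.61865179 0.03140523 0.085     ]
```

View pics/c1.png

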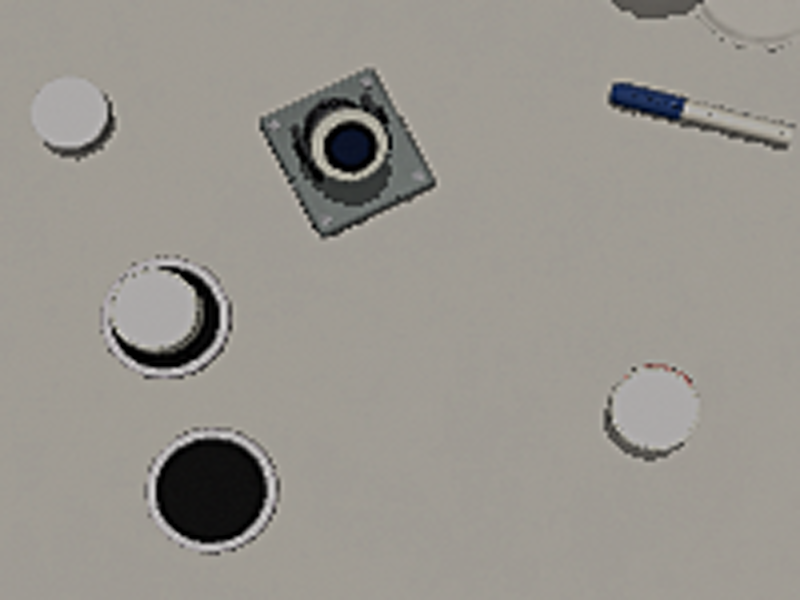

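The crop shows the lids clearly brighter than the table (168 against 150). The loose lid is at about crop (655,408), the pile lid at (155,310), the lens at (350,147), and the base plate is turned about 25 degrees.

```bash
python3 - <<'E'
from h import *
im=cv2.imread("pics/top0.png"); g=im.min(2); hsv=cv2.cvtColor(im,cv2.COLOR_BGR2HSV)
def blob(m,u,v,w):
    k=np.zeros_like(g); k[v-w:v+w,u-w:u+w]=m[v-w:v+w,u-w:u+w]*255
    c=max(cv2.findContours(k,0,2)[0],key=cv2.contourArea); return c
for nm,(u,v),z,w in(("loose",(378,274),.04,18),("pile",(254,246),.048,13)):
    c=blob(g>161,u,v,w); e=cv2.minEnclosingCircle(c); 
    p=onz("top",e[0],z); s=np.linalg.norm(onz("top",(e[0][0]+e[1],e[0][1]),z)-p); print(nm,e,p.round(4),"rad",s)
c=blob((abs(im.astype(int)-[109,111,106]).max(2)<14)|(g<60),302,205,26)
P=np.array([onz("top",q,.012)[:2] for q in c[:,0,:].astype(float)],np.float32)
r=cv2.minAreaRect(P); b=cv2.boxPoints(r); print("base",r,b)
c=blob(hsv[...,1]>150,302,205,8); e=cv2.minEnclosingCircle(c); print("lens",e,onz("top",e[0],.085))
c=blob(g<60,268,296,20);e=cv2.minEnclosingCircle(c);print("empty stand",onz("top",e[0],.008))
# side view of the same
im=cv2.imread("pics/side0.png")
for nm,X in(("loose",None),): pass
a=cv2.resize(im[200:345,210:403],None,fx=4,fy=4,interpolation=2); cv2.imwrite("pics/c2.png",a)
h=cv2.cvtColor(im,cv2.COLOR_BGR2HSV); m=((h[...,1]>130)&((h[...,0]<10)|(h[...,0]>170))).astype(np.uint8)
m[:, :240]=0; m[:, 320:]=0; m[:300]=0; m[345:]=0
ys,xs=np.nonzero(m); print("red side",xs.min(),xs.max(),ys.min(),ys.max())
E
```

```text
loose ((378.3333435058594, 273.4166564941406), 10.937091827392578) [ 0.4369 -0.1643  0.04  ] rad 0.028894100257620712
pile ((254.26744079589844, 247.73255920410156), 15.243972778320312) [0.5148 0.1633 0.048 ] rad 0.040747057271747524
base ((0.6339904069900513, 0.036836180835962296), (0.10119771212339401, 0.09029240906238556), 25.28174591064453) [[ 0.56895745  0.05604897]
 [ 0.60751855 -0.0255951 ]
 [ 0.69902337  0.01762339]
 [ 0.66046226  0.09926747]]
lens ((302.6111145019531, 204.0), 5.388985633850098) [0.62126101 0.02974231 0.085     ]
empty stand [0.38830117 0.1352976  0.008     ]
red side 263 292 314 330
```

View pics/c2.png

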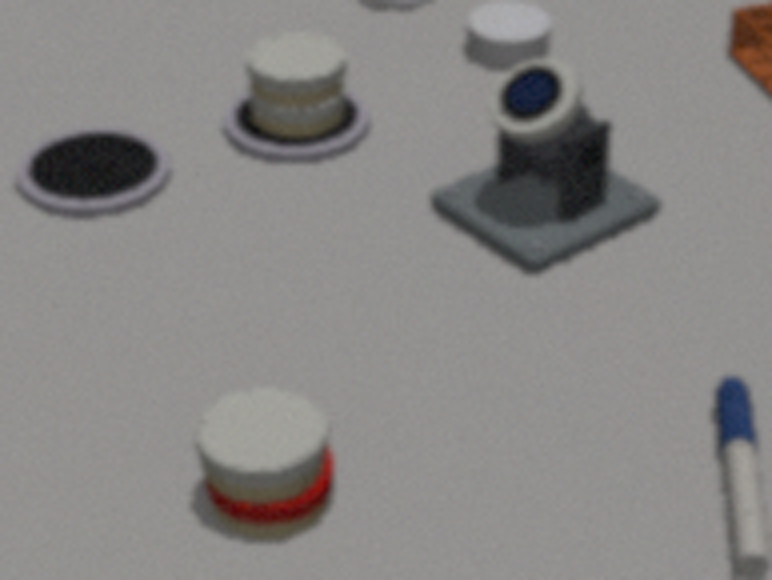

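The side crop confirms the pair at full-frame (276,313), the real pile at (284,222) and the lens facing the robot. The base pose and the lens pixel agree on the lens at about (0.621, 0.030, 0.085), leaning along yaw 25.3 degrees. I'm moving above the pair now.

```bash
python3 -m inch '[[[0.046,-0.184,-0.008,0,0,0,1],[0.046,-0.184,-0.008,0,0,0,1],[0.046,-0.184,-0.008,0,0,0,1],[0.046,-0.184,-0.008,0,0,0,1],[0.046,-0.184,-0.008,0,0,0,1],[0.046,-0.184,-0.008,0,0,0,1],[0.046,-0.184,-0.008,0,0,0,1],[0.046,-0.184,-0.008,0,0,0,1]]]'
python3 -m inch '[[[0.046,-0.184,-0.008,0,0,0,1],[0.046,-0.184,-0.008,0,0,0,1],[0.046,-0.184,-0.008,0,0,0,1],[0.046,-0.184,-0.008,0,0,0,1],[0.046,-0.184,-0.008,0,0,0,1],[0.046,-0.184,-0.008,0,0,0,1],[0.046,-0.184,-0.008,0,0,0,1],[0.046,-0.184,-0.008,0,0,0,1]]]'
python3 -m inch '[[[0.046,-0.184,-0.008,0,0,0,1],[0.046,-0.184,-0.008,0,0,0,1],[0.046,-0.184,-0.008,0,0,0,1],[0.046,-0.184,-0.008,0,0,0,1],[0,0,0,0,0,0,1],[0,0,0,0,0,0,1]]]'
python3 - <<'E'
from h import *
c=get_calibration("wrist"); im=capture("wrist"); cv2.imwrite("pics/w1.png",im); np.savez("w1.npz",**c)
s=get_state(); print(s["joints"],s["eef_pos"],s["eef_rot"],c["mtx"],-c["R"].T@c["t"],c["R"])
print(proj("wrist",[.437,-.164,.04],c),im[tuple(proj("wrist",[.437,-.164,.04],c).astype(int)[::-1])])
E
```

```text
time_s: 0.77
eef_pos: [0.3256, 0.2755, 0.2179]
eef_rot: [-0.647, -3.074, 0.001]
force: [1.0, -0.7, -0.7]
gripper_width: 0.0851
grip_force: 0.0
time_s: 1.43
eef_pos: [0.3993, -0.0189, 0.2054]
eef_rot: [0.649, 3.074, 0.0]
force: [2.0, 0.3, -0.1]
gripper_width: 0.0855
grip_force: 0.0
time_s: 1.93
eef_pos: [0.4361, -0.1657, 0.1987]
eef_rot: [-0.654, -3.071, -0.001]
force: [0.1, -0.3, 0.2]
gripper_width: 0.0856
grip_force: 0.0
[-5.11744413e-01 -9.76116673e-02  2.00795711e+00  4.84526465e-04
  1.23339494e+00 -1.66503373e+00] [ 0.43581832 -0.16433298  0.19859418] [-6.50916051e-01 -3.07146389e+00 -1.69079424e-03] [[371.64829954   0.         322.55882647]
 [  0.         371.64829954 242.43412409]
 [  0.           0.           1.        ]] [ 0.36773487 -0.13659551  0.34248459] [[ 4.07541537e-01  9.13186272e-01  8.53541232e-04]
 [ 8.74000333e-01 -3.90323959e-01  2.89431556e-01]
 [ 2.64638081e-01 -1.17209386e-01 -9.57198332e-01]]
[326.07369475 222.96190577] [ 97 103 101]
```

View pics/w1.png

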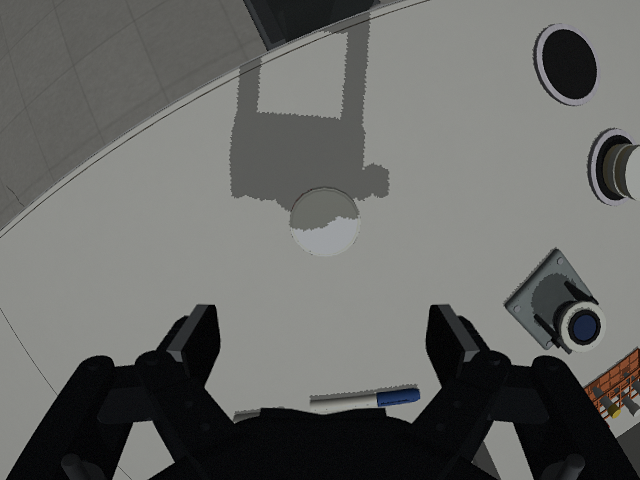

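The wrist view shows the loose lid as a circle centred at about (325,222), half in the gripper's shadow. The prediction was (326,223), which agrees. I'll refine it with a radial edge fit.

```bash
cat >> h.py <<'E'
def circ(n,im,c,ctr,z,r,band=.006,its=6,arc=None):
    g=cv2.GaussianBlur(im,(3,3),0).astype(np.float32).mean(2); ctr=np.array(ctr[:2],float)
    th=np.radians(np.arange(0,360,4)) if arc is None else np.radians(np.arange(*arc,4)); rr=np.arange(r-band,r+band,.0004)
    for _ in range(its):
        P=[]
        for t in th:
            uv=np.array([proj(n,[*(ctr+q*np.array([np.cos(t),np.sin(t)])),z],c) for q in rr],np.float32)
            v=cv2.remap(g,uv[None,:,0],uv[None,:,1],1)[0]; d=np.abs(np.gradient(v)); k=d.argmax()
            if d[k]>.6: P.append(ctr+rr[k]*np.array([np.cos(t),np.sin(t)]))
        P=np.array(P); w=np.ones(len(P),bool)
        for _ in range(4):
            A=np.c_[2*P[w],np.ones(w.sum())]; s=np.linalg.lstsq(A,(P[w]**2).sum(1),rcond=None)[0]
            R=np.sqrt(s[2]+s[0]**2+s[1]**2); e=np.abs(np.linalg.norm(P-s[:2],axis=1)-R); w=e<max(.001,2*np.median(e))
        ctr=s[:2]
    return ctr.round(4),round(R,4),w.sum(),len(P),e[w].std()
E
python3 - <<'E'
from h import *
c=dict(np.load("w1.npz")); im=cv2.imread("pics/w1.png")
print(circ("wrist",im,c,(.437,-.164),.04,.03))
t=cv2.imread("pics/top0.png");ct=get_calibration("top")
print(circ("top",t,ct,(.437,-.164),.04,.03),circ("top",t,ct,(.511,.165),.048,.03), circ("top",t,ct,(.514,.161),.008,.045))
cs=get_calibration("side");t=cv2.imread("pics/side0.png")
print(circ("side",t,cs,(.437,-.164),.04,.03),circ("side",t,cs,(.511,.165),.048,.03),circ("side",t,cs,(.514,.161),.008,.045))
E
```

```text
(array([ 0.4363, -0.165 ]), np.float64(0.0296), np.int64(81), 90, np.float64(0.00022037404006107201))
(array([ 0.4358, -0.1638]), np.float64(0.0282), np.int64(68), 90, np.float64(0.00029592084476932646)) (array([0.5164, 0.1659]), np.float64(0.0291), np.int64(60), 90, np.float64(0.0004685627549147764)) (array([0.5143, 0.1618]), np.float64(0.04), np.int64(72), 90, np.float64(0.00039497269587748535))
(array([ 0.4374, -0.1636]), np.float64(0.029), np.int64(73), 90, np.float64(0.0003099749108217584)) (array([0.5173, 0.1648]), np.float64(0.0263), np.int64(41), 55, np.float64(0.0005140483420155262)) (array([0.5144, 0.1545]), np.float64(0.0455), np.int64(56), 81, np.float64(0.0006991794542238985))
```

```bash
python3 -m inch '[[[0,0,-0.16,0,0,0,1],[0,0,-0.16,0,0,0,1],[0,0,-0.15,0,0,0,1],[0,0,-0.14,0,0,0,1],[0,0,-0.12,0,0,0,1],[0,0,-0.08,0,0,0,1],[0,0,-0.05,0,0,0,1],[0,0,-0.028,0,0,0,1]]]'
python3 -m inch '[[[0,0,0,0,0,0,1],[0,0,0,0,0,0,1]]]'
python3 - <<'E'
from h import *
cv2.imwrite("pics/s1.png",cv2.resize(capture("side")[220:370,180:380],None,fx=4,fy=4,interpolation=2))
E
```

```text
time_s: 2.65
eef_pos: [0.4351, -0.1622, 0.0203]
eef_rot: [-0.645, -3.072, -0.002]
force: [-0.6, -0.2, 0.5]
gripper_width: 0.0852
grip_force: 0.0
time_s: 2.82
eef_pos: [0.437, -0.164, 0.0224]
eef_rot: [0.647, 3.073, -0.0]
force: [0.2, 0.0, -0.5]
gripper_width: 0.0856
grip_force: 0.0
```

View pics/s1.png

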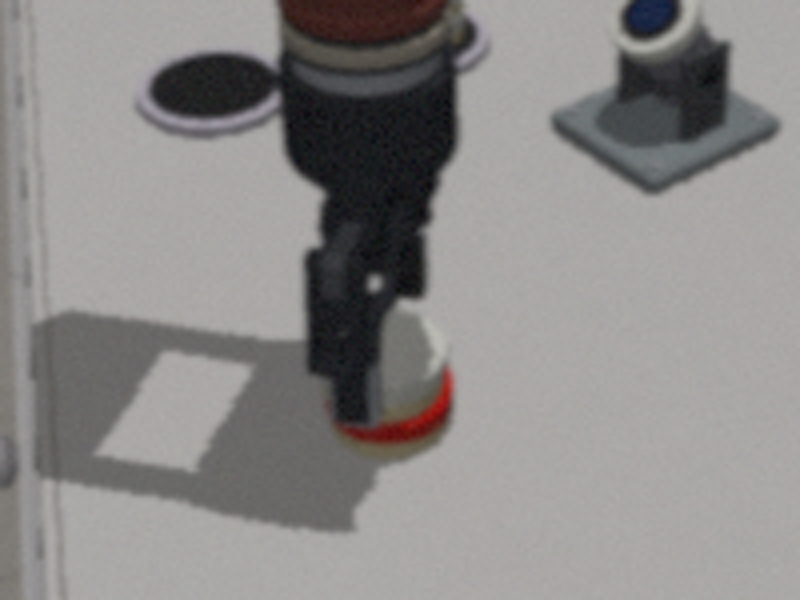

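The crop shows the near finger beside the dish with its tip at about full-frame (268.5,325). I'll check how high that is.

```bash
python3 - <<'E'
from h import *
c=get_calibration("side")
for d in(.0425,.055):
  for z in(.02,.03,.035): print(d,z,((proj("side",[.436-.4*d,-.164-.915*d,z],c)-[180,220])*4).round(0))
E
```

```text
0.0425 0.02 [356. 444.]
0.0425 0.03 [355. 427.]
0.0425 0.035 [355. 419.]
0.055 0.02 [349. 463.]
0.055 0.03 [348. 446.]
0.055 0.035 [348. 438.]
```

The tip is about 13 mm above the TCP, as stated, so after closing it stays above the red dish. Gripping.

```bash
python3 -m inch '[[[0,0,0,0,0,0,0.75],[0,0,0,0,0,0,0.7],[0,0,0,0,0,0,0.66],[0,0,0,0,0,0,0.6],[0,0,0,0,0,0,0.6],[0,0,0,0,0,0,0.6],[0,0,0,0,0,0,0.6],[0,0,0,0,0,0,0.6]]]'
```

```text
time_s: 3.53
eef_pos: [0.4376, -0.1649, 0.0234]
eef_rot: [0.648, 3.072, -0.001]
force: [-1.5, 1.3, 6.1]
gripper_width: 0.0573
grip_force: 62.8
```

```bash
python3 -m inch '[[[0,0,0.02,0,0,0,0.4],[0,0,0.04,0,0,0,0.4],[0,0,0.06,0,0,0,0.4],[0,0,0.08,0,0,0,0.4],[0,0,0.1,0,0,0,0.4],[0,0,0.1,0,0,0,0.4],[0,0,0.1,0,0,0,0.4],[0,0,0,0,0,0,0.4]]]'
python3 - <<'E'
from h import *
c=get_calibration("wrist"); np.savez("w2.npz",**c); w=capture("wrist"); cv2.imwrite("pics/w2.png",w); s=capture("side"); cv2.imwrite("pics/s2.png",s)
a=cv2.resize(s[180:360,180:380],None,fx=2,fy=3,interpolation=2)
cv2.imwrite("pics/m2.png",np.hstack([a,cv2.resize(w[150:420,140:500],(400,540))]))
print(get_state())
E
```

```text
time_s: 4.2
eef_pos: [0.4396, -0.166, 0.1266]
eef_rot: [0.647, 3.065, -0.004]
force: [0.6, -0.4, 0.7]
gripper_width: 0.0575
grip_force: 64.0
{'time_s': 4.3, 'joints': array([-5.10692321e-01,  2.76938212e-03,  2.06894123e+00, -2.99577729e-05,
        1.06710724e+00, -1.66557849e+00]), 'joint_vel': array([ 0.00154583,  0.03386602,  0.03807556, -0.00098079,  0.00144961,
        0.00025768]), 'tau': array([ 3.17993057e-03, -2.81961733e+01, -2.80480689e+01,  1.11405894e-03,
       -5.13923017e-02,  6.69608744e-05]), 'eef_pos': array([ 0.43708869, -0.16465812,  0.12271981]), 'eef_rot': array([ 6.48044122e-01,  3.07132803e+00, -1.33770332e-03]), 'force': array([-5.04353838e-01, -1.67099580e-03, -1.77881634e+00]), 'wrist_torque': array([-0.01931199,  0.02337846,  0.04366296]), 'grip_force': 64.00084733963013, 'gripper_width': 0.057573904899151554}
```

View pics/m2.png

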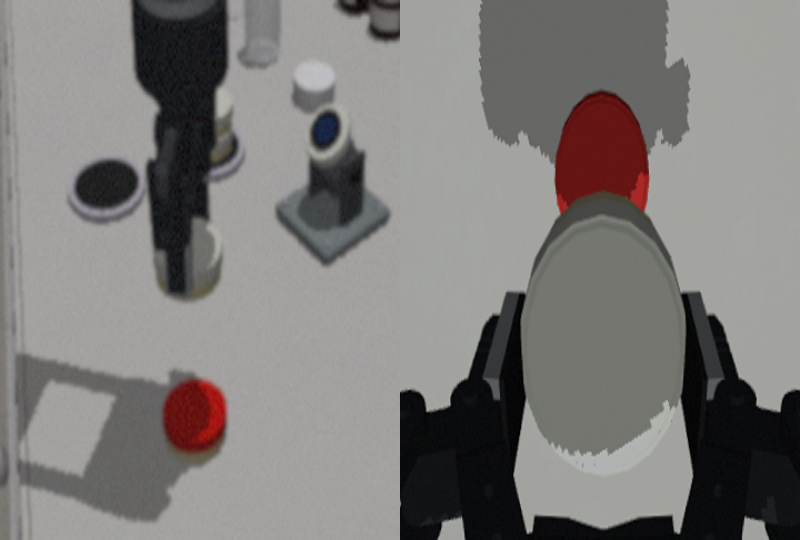

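Only the white dish has come up, held level. The red dish stays on the table, at about (595,160) in the right half of the picture. I'll measure both from this frame.

```bash
python3 - <<'E'
from h import *
c=dict(np.load("w2.npz")); im=cv2.imread("pics/w2.png")
for z in(.138,.140,.142): print(z,circ("wrist",im,c,(.437,-.165),z,.03,.004))
for z in(.14,): print(circ("wrist",im,c,(.437,-.165),z,.03,.004,6,(200,380)),circ("wrist",im,c,(.437,-.165),z,.03,.004,6,(0,180)))
cs=get_calibration("side"); s=cv2.imread("pics/s2.png")
print("red",circ("side",s,cs,(.437,-.164),.02,.03), circ("wrist",im,c,(.437,-.164),.02,.03,.005,6,(110,220)))
print(proj("wrist",[.437,-.165,.14],c), -c["R"].T@c["t"])
E
```

```text
0.138 (array([ 0.4381, -0.1675]), np.float64(0.0299), np.int64(87), 90, np.float64(0.000782583229941775))
0.14 (array([ 0.4369, -0.1667]), np.float64(0.0293), np.int64(82), 90, np.float64(0.0007625530566277589))
0.142 (array([ 0.4391, -0.167 ]), np.float64(0.0301), np.int64(66), 90, np.float64(0.00022281239612364272))
(array([ 0.4381, -0.1827]), np.float64(0.028), np.int64(30), 34, np.float64(0.0009637475086498533)) (array([ 0.4373, -0.1625]), np.float64(0.0264), np.int64(29), 45, np.float64(0.00019140668868653367))
red (array([ 0.44  , -0.1718]), np.float64(0.0327), np.int64(76), 90, np.float64(0.0009507021765732392)) (array([ 0.4363, -0.1669]), np.float64(0.0287), np.int64(28), 28, np.float64(5.515712175954735e-05))
[325.1460728  320.25591326] [ 0.36973008 -0.13634969  0.26949537]
```

```bash
python3 -m inch '[[[0.01,0.03,0.1,0,0,0,0.4],[0.03,0.08,0.1,0,0,0,0.4],[0.05,0.13,0.08,0,0,0,0.4],[0.06,0.16,0.06,0,0,0,0.4],[0.06,0.16,0.04,0,0,0,0.4],[0.06,0.16,0.02,0,0,0,0.4],[0.06,0.16,0,0,0,0,0.4],[0.06,0.16,0,0,0,0,0.4]]]'
python3 -m inch '[[[0.06,0.16,0,0,0,0,0.4],[0.053,0.16,0,0,0,0,0.4],[0.04,0.15,0,0,0,0,0.4],[0.03,0.11,0,0,0,0,0.4],[0.02,0.075,0,0,0,0,0.4],[0.01,0.03,0,0,0,0,0.4],[0.04,0.1,0,0,0,0,0.4],[0,0,0,0,0,0,0.4]]]'
python3 -m inch '[[[0,0,0,0,0,0,0.4],[0,0,0,0,0,0,0.4]]]'
python3 - <<'E'
from h import *
c=get_calibration("wrist"); np.savez("w3.npz",**c); w=capture("wrist"); cv2.imwrite("pics/w3.png",w); s=get_state()
print(s["eef_pos"],s["joints"],-c["R"].T@c["t"])
t=capture("top");cv2.imwrite("pics/t3.png",t);ct=get_calibration("top")
print("pile",circ("wrist",w,c,(.516,.165),.048,.03),"stand",circ("wrist",w,c,(.515,.162),.008,.045))
for z in(.198,.2,.202):print("held",circ("wrist",w,c,s["eef_pos"],z,.03,.004))
print("red top",circ("top",t,ct,(.437,-.164),.02,.03))
cv2.imwrite("pics/v3.png",np.hstack([w[:,200:600],cv2.resize(t[240:300,340:400],(400,480))]))
E
```

```text
time_s: 4.97
eef_pos: [0.5138, 0.0454, 0.2002]
eef_rot: [-0.648, -3.072, 0.001]
force: [0.9, -0.6, -0.6]
gripper_width: 0.0577
grip_force: 64.2
time_s: 5.63
eef_pos: [0.5653, 0.2022, 0.2007]
eef_rot: [-0.647, -3.073, -0.001]
force: [-0.6, -1.4, -0.2]
gripper_width: 0.0575
grip_force: 64.2
time_s: 5.8
eef_pos: [0.5645, 0.1995, 0.2009]
eef_rot: [-0.649, -3.072, 0.002]
force: [0.5, -0.5, -0.4]
gripper_width: 0.0578
grip_force: 64.2
[0.56452072 0.1994275  0.20108422] [ 2.22748932e-01  1.89685094e-01  1.70395056e+00 -7.22296971e-04
  1.24951684e+00 -9.31003070e-01] [0.4960142  0.22874407 0.34462355]
pile (array([0.5169, 0.1675]), np.float64(0.0308), np.int64(68), 90, np.float64(0.00024787735717675055)) stand (array([0.5138, 0.1617]), np.float64(0.0405), np.int64(56), 90, np.float64(0.00023236023242684186))
held (array([0.5691, 0.196 ]), np.float64(0.0333), np.int64(75), 80, np.float64(0.00029420462209869033))
held (array([0.5681, 0.1965]), np.float64(0.033), np.int64(77), 81, np.float64(0.0003743168390639109))
held (array([0.5674, 0.1966]), np.float64(0.0328), np.int64(82), 86, np.float64(0.0004242974204151692))
red top (array([ 0.4382, -0.1661]), np.float64(0.0307), np.int64(72), 90, np.float64(0.0002656059125443133))
```

View pics/v3.png

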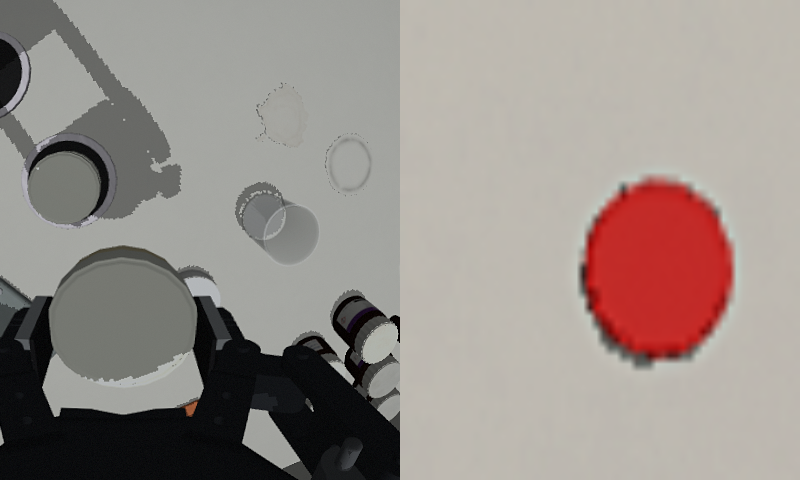

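The left half shows the pile at full-frame (263,188) and the held dish at (323,320), with the beaker farther to the right. On the right the red dish is round and undisturbed. I fitted the held lid at the wrong height, so I'll redo that.

```bash
python3 - <<'E'
from h import *
for f,e in(("2",[.4368,-.1645,.1222]),("3",[.5645,.1995,.2010])):
  c=dict(np.load(f"w{f}.npz")); w=cv2.imread(f"pics/w{f}.png")
  Rt=np.array([[-.915,.403],[.403,.915]])
  for dz in(.0175,.0185,.0195):
    r=circ("wrist",w,c,e,e[2]+dz,.03,.003); print(f,dz,r,"off tool xy",(Rt@(r[0]-e[:2])).round(4))
c=dict(np.load("w3.npz"));w=cv2.imread("pics/w3.png")
print([circ("wrist",w,c,(.516,.166),.048,.03,b) for b in(.002,.003,.004)])
c=dict(np.load("w1.npz"));w=cv2.imread("pics/w1.png")
print([circ("wrist",w,c,(.4363,-.165),.04,.03,b) for b in(.002,.003,.004)])
E
```

```text
2 0.0175 (array([ 0.4355, -0.1658]), np.float64(0.0295), np.int64(70), 88, np.float64(0.0003529493639711036)) off tool xy [ 0.0007 -0.0017]
2 0.0185 (array([ 0.4366, -0.1669]), np.float64(0.0292), np.int64(88), 90, np.float64(0.0007456040485853018)) off tool xy [-0.0008 -0.0023]
2 0.0195 (array([ 0.4393, -0.1671]), np.float64(0.0301), np.int64(70), 90, np.float64(0.0002603977761746853)) off tool xy [-0.0033 -0.0014]
3 0.0175 (array([0.5611, 0.1998]), np.float64(0.0302), np.int64(85), 90, np.float64(0.0004941015622145509)) off tool xy [ 0.0032 -0.0011]
3 0.0185 (array([0.5604, 0.2   ]), np.float64(0.0299), np.int64(78), 90, np.float64(0.0004143757765322765)) off tool xy [ 0.004  -0.0012]
3 0.0195 (array([0.56  , 0.2002]), np.float64(0.0297), np.int64(85), 90, np.float64(0.00046115716068409094)) off tool xy [ 0.0044 -0.0012]
[(array([0.5163, 0.1669]), np.float64(0.0304), np.int64(82), 90, np.float64(0.0003487628522181318)), (array([0.5168, 0.1674]), np.float64(0.0307), np.int64(67), 90, np.float64(0.0002450678830352271)), (array([0.5169, 0.1674]), np.float64(0.0308), np.int64(68), 90, np.float64(0.000263331326899634))]
[(array([ 0.4364, -0.165 ]), np.float64(0.0296), np.int64(86), 90, np.float64(0.00022071506036658398)), (array([ 0.4363, -0.1649]), np.float64(0.0296), np.int64(82), 90, np.float64(0.00014027577345850493)), (array([ 0.4364, -0.165 ]), np.float64(0.0296), np.int64(84), 90, np.float64(0.0002140715839048664))]
```

```bash
python3 -m inch '[[[-0.013,-0.045,0.01,0,0,0,0.4],[-0.025,-0.08,0.01,0,0,0,0.4],[-0.025,-0.08,0.01,0,0,0,0.4],[-0.01,-0.04,0,0,0,0,0.4],[0,0,0,0,0,0,0.4],[0,0,0,0,0,0,0.4],[0,0,0,0,0,0,0.4],[0,0,0,0,0,0,0.4]]]'
python3 - <<'E'
from h import *
E=[]
for i in range(3):
    c=get_calibration("wrist"); w=capture("wrist"); s=get_state(); E.append(s["eef_pos"])
    print("pile",circ("wrist",w,c,(.516,.166),.048,.03,.003),circ("wrist",w,c,(.515,.162),.008,.040,.003),s["eef_pos"].round(4))
np.savez("w4.npz",**c);cv2.imwrite("pics/w4.png",w)
E
```

```text
time_s: 6.57
eef_pos: [0.5506, 0.1522, 0.2077]
eef_rot: [0.648, 3.074, 0.001]
force: [0.2, -0.1, -0.2]
gripper_width: 0.0573
grip_force: 64.3
pile (array([0.5164, 0.1663]), np.float64(0.0298), np.int64(83), 90, np.float64(0.0002076698523664976)) (array([0.5167, 0.161 ]), np.float64(0.0395), np.int64(88), 90, np.float64(0.0007813708342924406)) [0.5506 0.1523 0.2077]
pile (array([0.5164, 0.1663]), np.float64(0.0298), np.int64(84), 90, np.float64(0.00022352036465902086)) (array([0.5167, 0.1611]), np.float64(0.0396), np.int64(88), 90, np.float64(0.0007239412616350803)) [0.5505 0.1523 0.2076]
pile (array([0.5163, 0.1663]), np.float64(0.0298), np.int64(84), 90, np.float64(0.00021999935017661304)) (array([0.5168, 0.162 ]), np.float64(0.0393), np.int64(86), 90, np.float64(0.0007022425375178051)) [0.5505 0.1523 0.2076]
```

```bash
python3 -m inch '[[[-0.043,0.018,-0.03,0,0,0,0.4],[-0.043,0.018,-0.1,0,0,0,0.4],[-0.043,0.018,-0.13,0,0,0,0.4],[-0.0445,0.0175,-0.13,0,0,0,0.4],[0,0,-0.13,0,0,0,0.4],[0,0,-0.12,0,0,0,0.4],[0,0,-0.08,0,0,0,0.4],[0,0,-0.02,0,0,0,0.4]]]'
python3 -m inch '[[[0,0,0,0,0,0,0.4],[0,0,0,0,0,0,0.4],[0,0,0,0,0,0,0.4]]]'
python3 - <<'E'
from h import *
s=get_state();print(s["eef_pos"],s["force"])
im=capture("side");cv2.imwrite("pics/s5.png",cv2.resize(im[170:290,220:380],None,fx=5,fy=5,interpolation=2))
E
```

```text
time_s: 7.38
eef_pos: [0.5116, 0.166, 0.0556]
eef_rot: [-0.646, -3.067, 0.004]
force: [-1.1, -0.6, -0.8]
gripper_width: 0.0573
grip_force: 64.3
time_s: 7.63
eef_pos: [0.5171, 0.1665, 0.0613]
eef_rot: [0.648, 3.071, 0.002]
force: [0.7, 0.5, -0.8]
gripper_width: 0.0575
grip_force: 64.3
[0.51706364 0.16649918 0.06126486] [ 0.68401615  0.48738094 -0.80146131]
```

View pics/s5.png

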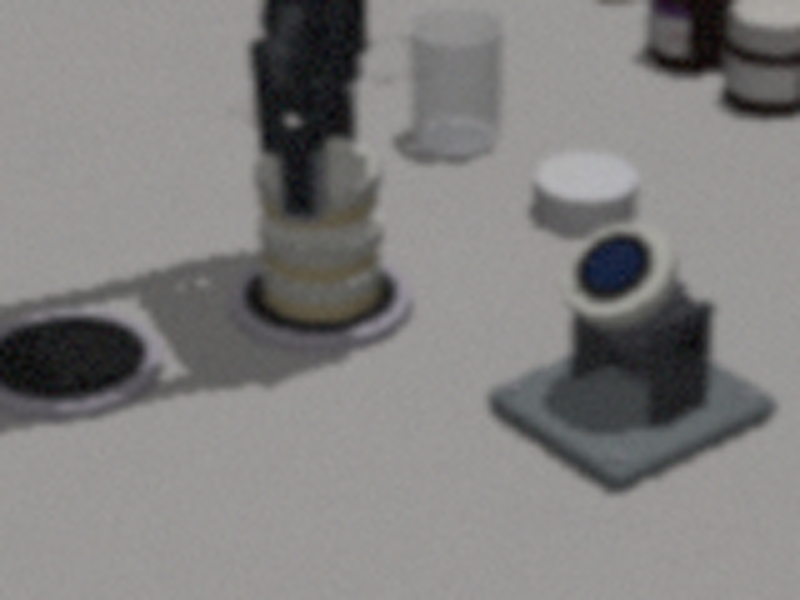

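The crop shows the held dish directly above the pile with the side edges lined up (right edges at about 381–383) and a gap of about 10 mm. I'm lowering it gently.

```bash
python3 -m inch '[[[0,0,-0.02,0,0,0,0.4],[0,0,-0.015,0,0,0,0.4],[0,0,-0.005,0,0,0,0.4],[0,0,-0.003,0,0,0,0.4],[0,0,0,0,0,0,0.4],[0,0,0,0,0,0,0.4],[0,0,0,0,0,0,0.4]]]'
python3 -m inch '[[[0,0,-0.003,0,0,0,0.4],[0,0,-0.002,0,0,0,0.4],[0,0,0,0,0,0,0.4],[0,0,0,0,0,0,0.4]]]'
```

```text
time_s: 8.27
eef_pos: [0.5157, 0.1661, 0.0514]
eef_rot: [-0.648, -3.074, 0.0]
force: [-1.7, -0.3, 4.2]
gripper_width: 0.0579
grip_force: 64.8
time_s: 8.6
eef_pos: [0.5158, 0.1661, 0.0514]
eef_rot: [-0.648, -3.073, 0.001]
force: [-4.7, -0.9, 9.8]
gripper_width: 0.0578
grip_force: 65.4
```

```bash
python3 -m inch '[[[0,0,0.004,0,0,0,0.4],[0,0,0,0,0,0,0.4],[0,0,0,0,0,0,0.75],[0,0,0,0,0,0,0.8],[0,0,0,0,0,0,0.9],[0,0,0,0,0,0,1],[0,0,0,0,0,0,1],[0,0,0,0,0,0,1]]]'
python3 -m inch '[[[0,0,0.02,0,0,0,1],[0.03,-0.01,0.08,0,0,0,1],[0.05,-0.02,0.13,0,0,0,1],[0.05,-0.03,0.16,0,0,0,1],[0.045,-0.02,0.16,0,0,0,1],[0,0,0.16,0,0,0,1],[0,0,0.1,0,0,0,1],[0,0,0.02,0,0,0,1]]]'
python3 -m inch '[[[0,0,0,0,0,0,1],[0,0,0,0,0,0,1],[0,0,0,0,0,0,1]]]'
python3 - <<'E'
from h import *
c=get_calibration("wrist"); w=capture("wrist"); s=get_state(); print(s["eef_pos"])
np.savez("w6.npz",**c);cv2.imwrite("pics/w6.png",w)
print("loose",circ("wrist",w,c,(.516,.166),.068,.03,.003))
print("mid",circ("wrist",w,c,(.516,.166),.048,.03,.003,6,(120,220)))
t=capture("top"); cv2.imwrite("pics/t6.png",t); print("top",circ("top",t,get_calibration("top"),(.516,.166),.068,.03))
s=capture("side"); cv2.imwrite("pics/s6.png",s); print("side",circ("side",s,get_calibration("side"),(.516,.166),.068,.03))
q=proj("wrist",[.516,.166,.05],c).astype(int);a=w[max(q[1]-70,0):q[1]+70,max(q[0]-70,0):q[0]+70]
cv2.imwrite("pics/v6.png",np.hstack([cv2.resize(a,(400,400),interpolation=2),cv2.resize(s[185:255,250:320],(400,400),interpolation=2)]))
E
```

```text
time_s: 9.27
eef_pos: [0.5156, 0.166, 0.0506]
eef_rot: [-0.648, -3.074, 0.0]
force: [0.1, 0.1, -0.0]
gripper_width: 0.0855
grip_force: 0.0
time_s: 9.93
eef_pos: [0.5542, 0.1505, 0.223]
eef_rot: [0.647, 3.064, 0.006]
force: [0.6, 0.2, 0.5]
gripper_width: 0.0854
grip_force: 0.0
time_s: 10.18
eef_pos: [0.549, 0.1499, 0.2142]
eef_rot: [-0.647, -3.07, 0.002]
force: [0.2, 0.0, -0.3]
gripper_width: 0.0855
grip_force: 0.0
[0.54893372 0.14990005 0.21406129]
loose (array([0.5148, 0.1656]), np.float64(0.0297), np.int64(78), 90, np.float64(0.00018346316309349306))
mid (array([0.5164, 0.1648]), np.float64(0.0313), np.int64(25), 25, np.float64(0.00010715992170391865))
top (array([0.5251, 0.1615]), np.float64(0.0307), np.int64(63), 63, np.float64(0.0014747957682157975))
side (array([0.5158, 0.1635]), np.float64(0.0324), np.int64(70), 72, np.float64(0.0009833985416312088))
```

View pics/v6.png

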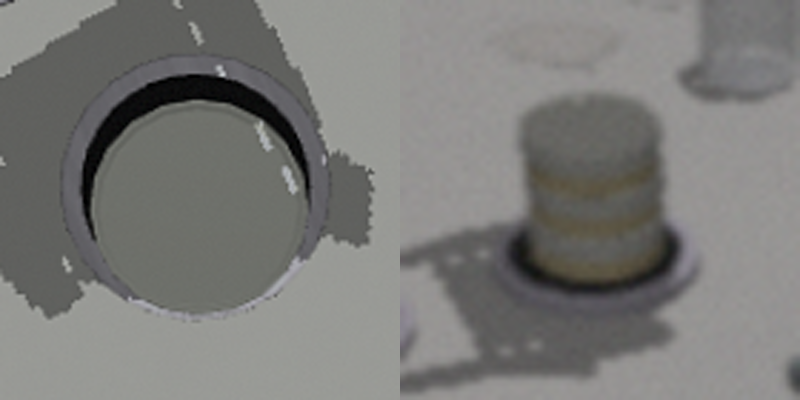

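The wrist crop shows the new lid level on the pile, and the side crop shows the top lid (520–661) slightly left of the lower ones (529–663). I'll quantify that against the projection of a perfect stack.

```bash
python3 - <<'E'
from h import *
c=get_calibration("side")
g=cv2.GaussianBlur(cv2.imread("pics/s6.png"),(3,3),0).astype(float)
d=(g[...,2]+g[...,1]+g[...,0])/3; 
for nm,z in(("loose",.062),("mid",.042),("bot",.022)):
    # left/right silhouette of circle at height z
    P=np.array([proj("side",[.516+.03*np.cos(t),.166+.03*np.sin(t),z],c) for t in np.radians(range(0,360,3))])
    i,j=P[:,0].argmin(),P[:,0].argmax(); out=[]
    for q in(P[i],P[j]):
        best=[]
        for v in(-1,0,1):
            x=np.arange(q[0]-4,q[0]+4,.1).astype(np.float32); p=cv2.remap(d.astype(np.float32),x[None],np.full((1,len(x)),q[1]+v,np.float32),1)[0]
            gr=abs(np.gradient(cv2.GaussianBlur(p[None],(9,1),0)[0])); best.append(x[gr.argmax()]-q[0])
        out.append(np.round(best,1))
    print(nm,P[i].round(1),P[j].round(1),out, "px/mm",(P[j,0]-P[i,0])/60)
E
```

```text
loose [270.2 209.5] [295.3 208.9] [array([0.3, 0.3, 0.3]), array([-0., -0., -0.])] px/mm 0.4181103558980415
mid [270.6 216.8] [295.4 216.2] [array([0.8, 0.8, 0.8]), array([0., 0., 0.])] px/mm 0.4143478634133449
bot [270.9 224. ] [295.5 223.4] [array([-0.3, -0.3, -1.3]), array([-0.,  1.,  2.])] px/mm 0.4106524824554962
```

The offset is 0.6–1.6 mm, so the stack is flush enough. Next, the red dish.

```bash
python3 -m inch '[[[-0.02,-0.06,0,0,0,0,1],[-0.05,-0.14,0,0,0,0,1],[-0.06,-0.17,0,0,0,0,1],[-0.06,-0.17,0,0,0,0,1],[-0.06,-0.17,-0.02,0,0,0,1],[-0.06,-0.17,-0.03,0,0,0,1],[-0.06,-0.17,-0.03,0,0,0,1],[-0.06,-0.17,-0.03,0,0,0,1]]]'
python3 -m inch '[[[-0.06,-0.17,-0.03,0,0,0,1],[-0.04,-0.12,-0.03,0,0,0,1],[-0.027,-0.067,0,0,0,0,1],[0,0,0,0,0,0,1],[0,0,0,0,0,0,1],[0,0,0,0,0,0,1],[0,0,0,0,0,0,1]]]'
python3 - <<'E'
from h import *
c=get_calibration("wrist"); w=capture("wrist"); s=get_state(); print(s["eef_pos"])
np.savez("w7.npz",**c);cv2.imwrite("pics/w7.png",w)
for b in(.002,.003,.004): print("red",circ("wrist",w,c,(.437,-.165),.02,.03,b))
t=capture("top");S=capture("side");cv2.imwrite("pics/s7.png",S);cv2.imwrite("pics/t7.png",t)
h=cv2.cvtColor(w,cv2.COLOR_BGR2HSV); m=((h[...,1]>130)&((h[...,0]<10)|(h[...,0]>170))).astype(np.uint8)
cn=max(cv2.findContours(m,0,1)[0],key=cv2.contourArea)[:,0]
P=np.array([onz("wrist",q,.02,c)[:2] for q in cn.astype(float)],np.float32); print(cv2.minEnclosingCircle(P))
E
```

```text
time_s: 11.0
eef_pos: [0.4631, -0.0958, 0.1943]
eef_rot: [-0.648, -3.074, 0.001]
force: [0.8, -0.3, -0.0]
gripper_width: 0.0855
grip_force: 0.0
time_s: 11.58
eef_pos: [0.4395, -0.1646, 0.1829]
eef_rot: [0.647, 3.074, 0.0]
force: [-0.4, 0.6, -0.1]
gripper_width: 0.0853
grip_force: 0.0
[ 0.43962906 -0.16455911  0.18299886]
red (array([ 0.4382, -0.1677]), np.float64(0.0301), np.int64(90), 90, np.float64(0.00020796194634246757))
red (array([ 0.4382, -0.1677]), np.float64(0.0301), np.int64(90), 90, np.float64(0.00020471415990188445))
red (array([ 0.4382, -0.1677]), np.float64(0.0301), np.int64(90), 90, np.float64(0.0001940112573397639))
((0.4382367432117462, -0.16763515770435333), 0.030192004516720772)
```

```bash
python3 -m inch '[[[-0.004,-0.006,-0.1,0,0,0,1],[-0.004,-0.007,-0.16,0,0,0,1],[0,0,-0.16,0,0,0,1],[0,0,-0.15,0,0,0,1],[0,0,-0.14,0,0,0,1],[0,0,-0.1,0,0,0,1],[0,0,-0.06,0,0,0,1],[0,0,-0.02,0,0,0,1]]]'
python3 -m inch '[[[0,0,0,0,0,0,1],[0,0,0,0,0,0,1],[0,0,0,0,0,0,1]]]'
```

```text
time_s: 12.4
eef_pos: [0.436, -0.1662, 0.0024]
eef_rot: [-0.645, -3.07, -0.002]
force: [-0.8, -0.0, 0.4]
gripper_width: 0.0852
grip_force: 0.0
time_s: 12.65
eef_pos: [0.4391, -0.1684, 0.0062]
eef_rot: [0.647, 3.072, -0.001]
force: [0.3, -0.0, -0.0]
gripper_width: 0.0855
grip_force: 0.0
```

```bash
python3 -m inch '[[[-0.004,0.002,-0.012,0,0,0,1],[0,0,0,0,0,0,1],[0,0,0,0,0,0,1]]]'
python3 -m inch '[[[0,0,0,0,0,0,0.75],[0,0,0,0,0,0,0.7],[0,0,0,0,0,0,0.66],[0,0,0,0,0,0,0.6],[0,0,0,0,0,0,0.5],[0,0,0,0,0,0,0.4],[0,0,0,0,0,0,0.4],[0,0,0,0,0,0,0.4]]]'
python3 - <<'E'
from station import *
print(get_state()["eef_pos"])
E
```

```text
time_s: 12.9
eef_pos: [0.4372, -0.1677, 0.003]
eef_rot: [0.648, 3.073, -0.0]
force: [0.4, -0.3, 0.1]
gripper_width: 0.085
grip_force: 0.0
time_s: 13.57
eef_pos: [0.4374, -0.1678, 0.0033]
eef_rot: [0.648, 3.073, -0.0]
force: [-0.7, 1.0, 6.7]
gripper_width: 0.0578
grip_force: 63.5
[ 0.43740682 -0.16778327  0.00325202]
```

```bash
python3 - <<'E'
from h import *
def lens(im,box):
    h=cv2.cvtColor(im,cv2.COLOR_BGR2HSV); m=np.zeros(h.shape[:2],np.uint8); x0,x1,y0,y1=box
    m[y0:y1,x0:x1]=((h[...,1]>120)&(abs(h[...,0].astype(int)-115)<15))[y0:y1,x0:x1]
    c=max(cv2.findContours(m,0,1)[0],key=cv2.contourArea); return cv2.fitEllipse(c) if len(c)>4 else cv2.minEnclosingCircle(c)
A=np.zeros((3,3));b=np.zeros(3);O=[]
for n,f,box,c in(("top","t6",(285,320,190,220),None),("side","s7",(325,360,210,240),None),("wrist","w1",(550,615,295,360),dict(np.load("w1.npz")))):
    e=lens(cv2.imread(f"pics/{f}.png"),box); o,d=ray(n,e[0],c); O.append((n,o,d)); print(n,e,onz(n,e[0],.085,c).round(4))
    M=np.eye(3)-np.outer(d,d); A+=M; b+=M@o
print("tri",np.linalg.solve(A,b))
E
```

```text
top ((302.3780212402344, 203.6772003173828), (9.27945613861084, 9.545004844665527), 11.864968299865723) [0.6221 0.0303 0.085 ]
side ((342.374755859375, 222.4318084716797), (7.066448211669922, 10.5902738571167), 55.108028411865234) [0.6237 0.0321 0.085 ]
wrist ((584.3115234375, 327.1493225097656), (21.757469177246094, 25.177539825439453), 23.05125617980957) [0.6222 0.0302 0.085 ]
tri [0.62240874 0.03023579 0.08554994]
```

```bash
python3 -m inch '[[[0,0,0.02,0,0,0,0.4],[0,0,0.05,0,0,0,0.4],[0,0,0.09,0,0,0,0.4],[0,0,0.13,0,0,0,0.4],[0,0,0.15,0,0,0,0.4],[0,0,0.16,0,0,0,0.4],[0,0,0.16,0,0,0,0.4],[0,0,0.14,0,0,0,0.4]]]'
python3 -m inch '[[[0,0,0.08,0,0,0,0.4],[0,0,0.02,0,0,0,0.4],[0,0,0,0,0,0,0.4],[0,0,0,0,0,0,0.4]]]'
python3 - <<'E'
from station import *
s=get_state();print(s["eef_pos"],s["joints"])
E
```

```text
time_s: 14.23
eef_pos: [0.437, -0.1676, 0.1852]
eef_rot: [0.648, 3.072, -0.001]
force: [0.3, 0.1, 0.1]
gripper_width: 0.0576
grip_force: 64.0
time_s: 14.57
eef_pos: [0.4362, -0.1672, 0.2017]
eef_rot: [-0.648, -3.073, -0.001]
force: [-0.1, 0.6, 0.0]
gripper_width: 0.0573
grip_force: 64.0
[ 0.43623644 -0.16716332  0.20166645] [-5.16319950e-01 -9.82883695e-02  2.00250358e+00 -3.34606052e-05
  1.23868061e+00 -1.67130605e+00]
```

```bash
python3 -m inch '[[[0.03,0.04,0.02,0,0,0,0.4],[0.07,0.09,0.02,0.016,-0.034,0,0.4],[0.09,0.12,0,0.016,-0.034,0,0.4],[0.1,0.13,0,0.016,-0.034,0,0.4],[0.1,0.13,0,0.016,-0.034,0,0.4],[0.1,0.13,0,0.016,-0.034,0,0.4],[0.09,0.11,0,0.016,-0.034,0,0.4],[0.06,0.07,0,0.0158,-0.0327,0,0.4]]]'
python3 -m inch '[[[0.03,0.04,0,0,0,0,0.4],[0.021,0.0185,0,0,0,0,0.4],[0,0,0,0,0,0,0.4],[0,0,0,0,0,0,0.4],[0,0,0,0,0,0,0.4]]]'
cat > chk.py <<'E'
from h import *
from scipy.spatial.transform import Rotation as Ro
L=np.array([.6217,.0302,.085]); y=np.radians(25.28); a=np.array([-.5*np.cos(y),-.5*np.sin(y),np.sqrt(.75)])
s=get_state(); R=Ro.from_rotvec(s["eef_rot"]).as_matrix(); u=s["eef_pos"]+.0033*R[:,2]-.0007*R[:,0]
print("joints",s["joints"].round(3),"pos",s["eef_pos"].round(4),"underside",u.round(4),"err",(L+.1*a-u).round(4),"units",((L+.1*a-u)/.2).round(3))
print("tilt err rotvec",np.cross(R[:,2],-a).round(4),"vel",abs(s["joint_vel"]).max(),"w",s["gripper_width"],s["grip_force"])
E
python3 chk.py
```

```text
time_s: 15.23
eef_pos: [0.5652, -0.0006, 0.209]
eef_rot: [0.555, 2.633, 0.441]
force: [-0.5, 0.6, -0.1]
gripper_width: 0.0577
grip_force: 64.0
time_s: 15.65
eef_pos: [0.5755, 0.0077, 0.2108]
eef_rot: [0.556, 2.634, 0.435]
force: [-0.9, -0.4, 0.2]
gripper_width: 0.0576
grip_force: 64.1
joints [-0.289 -0.122  2.087  0.469  0.827 -1.704] pos [0.5755 0.0077 0.2108] underside [0.5776 0.0081 0.2082] err [-0.0011  0.0007 -0.0366] units [-0.005  0.004 -0.183]
tilt err rotvec [ 0.0006 -0.0003  0.0002] vel 0.008292331307895816 w 0.05756733950972434 64.0699553489685
```

Orientation is right and 37 mm of descent remains.

```bash
python3 -m inch '[[[-0.002,0.002,-0.04,0,0,0,0.4],[-0.003,0.002,-0.06,0,0,0,0.4],[0,0,-0.05,0,0,0,0.4],[0,0,-0.033,0,0,0,0.4],[0,0,0,0,0,0,0.4],[0,0,0,0,0,0,0.4],[0,0,0,0,0,0,0.4],[0,0,0,0,0,0,0.4]]]'
python3 chk.py; python3 - <<'E'
from h import *
s=capture("side");t=capture("top");w=capture("wrist")
cv2.imwrite("pics/v9.png",np.hstack([cv2.resize(s[130:270,230:370],(400,400),interpolation=2),cv2.resize(t[150:320,215:385],(400,400),interpolation=2)]))
E
```

```text
time_s: 16.32
eef_pos: [0.5747, 0.0088, 0.1746]
eef_rot: [0.555, 2.632, 0.436]
force: [0.3, 0.6, 0.7]
gripper_width: 0.0578
grip_force: 64.1
joints [-0.287 -0.073  2.119  0.507  0.755 -1.756] pos [0.5747 0.0088 0.1746] underside [0.5768 0.0092 0.1719] err [-0.0003 -0.0003 -0.0003] units [-0.001 -0.002 -0.002]
tilt err rotvec [0.0002 0.0011 0.0004] vel 0.004510722482315906 w 0.0577964535118368 64.0744686126709
```

View pics/v9.png

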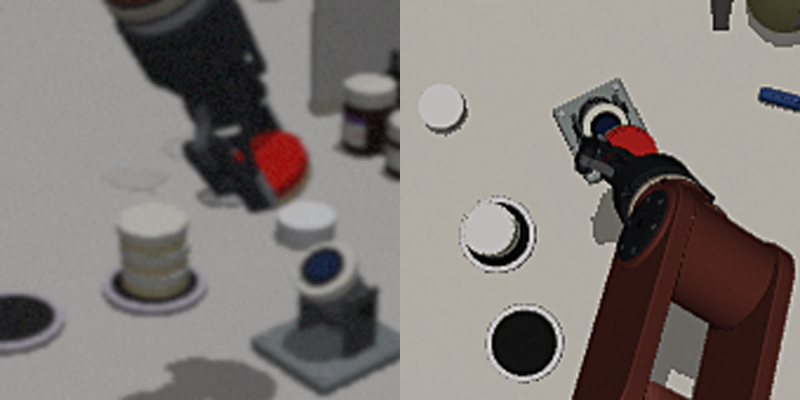

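The side view shows the red dish held in the air facing the lens and the three-dish pile standing straight. The top view shows nothing else disturbed. Handing in.

```bash
python3 -c "
from station import *
print(close_job())"
```

```text
the job is handed in; nothing more can be done
None
```

I handed the job in at about 16.5 s: the white dish is on the pile, 0.6–1.7 mm off flush by my measurements, and the red dish is held with its underside square to the lens, centred and 10 cm from the glass (under 1 mm off by the arm's own pose reading).

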